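# Start the hot-plate stirrer

## Robot

A 6-joint arm with a two-finger parallel gripper is mounted at the origin on the work surface. World frame = base frame: x ahead of the robot, y to its left, z up, the work surface at z = 0. Lengths are in mm, angles in degrees, forces in N, time in s.
With the tool pointing down it reaches from about 300 to 875 mm from the base axis. Payload 6.4 kg.
Tool frame: the origin (TCP) lies at the very end of the fingers, on their centre line; the grasp point (between the pads) lies 19 mm behind it; z points along the fingers, y is the line along which they close (so a half turn about z gives the same grasp; the last joint's range is limited). The gripper opens to 85 mm and grips with 20 to 120 N. Pads are 22 mm wide; open, the fingers measure 114 mm over their backs; the gripper's body (76 mm by 85 mm) begins 54 mm behind the grasp point. The pads swing forward as they close: fully open they stand 13 mm farther back than shut.
Start: joints at [-84.7, 10.359, 92.074, -0, 77.567, -11.82], TCP at [169.281, -549.531, 193.488] pointing down, gripper open.
Joint ranges: [-171.53, 171.53], [-51.25, 118.39], [17.06, 147.69], [-65.23, 245.23], [0, 150.52], [-178.68, 178.68]. Speed limits (degrees/s): [147.25, 147.25, 172.46, 180, 180, 180].

## Interface

Orientations are given as a 3x3 rotation matrix whose columns are the frame's x, y, z axes.
In Python, from station import bot, cams gives the robot as it stands. The module is installed in compiled form; this text tells all that it offers.
- The arm moves only by the tool jog_arm, never from a script. Its argument "deltas" is a list of rows, each an object with "rotation": the turn, a rotation vector about the tool's x, y, z in rad, a list of three; "linear": the shift along the tool's x, y, z in mm, a list of three; "jaw": the closure, from 0 (fully open) to 1 (shut). A call has 1 to 10 rows; each row shifts and turns the commanded pose from where the row before left it, along the tool's axes as they then stand; what a row does not reach is not made up. A row lasts 1/8 s, in which the tool goes at most 62.5 mm and 10.7 degrees, less where a joint would pass 70% of its speed; a pose out of reach is approached as far as the arm can. A call with a gripper value outside its range is refused whole. The fingers move at their own pace and stop on an object; "force" is the grip in N (left out, the last holds). Time passes only in rows, so rows that do not move let the fingers close. It gives the time, the measured TCP pose, the force, the opening and the grip force at its end, in the units of the state.
- bot.state(): the state, without advancing time (a new reading comes with each control period).
- cams.snapshot(name): name is "scene" or "top"; returns the picture (384x512x3 uint8, red, green, blue); there is no depth.
- cams.camera_model(name): a dict with "camera_matrix" (3x3 intrinsics, pixels), "view" (4x4, takes a point from world to camera coordinates). Camera axes: x right, y down, z forward; pixel columns grow to the right and rows downward; lengths in mm; the calibration is good to about 2 mm. A picture is of the moment at which its call begins. camera_model takes no time and is no camera call.
- bot.sign_off(): hands the job in; it is judged then, once.
The state is a dict: "clock": time; "qpos": joint angles; "joint_velocities": joint speeds; "joint_efforts": joint torques, N m; "eef_pos": TCP position; "orientation": TCP orientation; "contact_force": force on the tool from outside, world axes, zero at the start; "torque": the same for the moment, N m; "grip_width": finger opening in mm; "gripper_force": force on a finger pad.
Only numpy, scipy, OpenCV 4.12 (cv2) and the standard library are available. Lean on these libraries where they do the work, as an engineer would, in place of code of your own. Each camera call takes 0.05 s, during which the arm holds its last target. There are 200 camera calls.

## Task

Start the stirrer under the beaker: push the green half of the power rocker down until the switch is fully on, then press the blue stir key fully down, then the orange heat key fully down, in that order; all three stay where they are pushed. Do not press the white timer key, and leave the beaker, the bottle and the pen cup standing where they are.

Things in the scene. Friction and masses are not known exactly. Their poses are not given: they have to be found in the camera images.
- stirrer: grey hot-plate stirrer, fixed, 300 x 250 mm (x, y). Origin on the bench under the middle of its row of controls; x points from the panel to the white plate, away from the robot; z up. Flat panel top 60 mm up, x -50 to 55 mm; plate top 78 mm up, x 55 to 245. Power rocker and three round keys stand in a row along y (x = 0) at y = -81, -27, 27, 81 mm; which stands where varies
- power_pad (a point): middle of the green (on) half of the power rocker, on its surface, 15 mm from the pivot line; moves with it. Rocker 28 mm wide (stirrer y); green half 24 mm long, on the robot's side (stirrer -x), black half beyond. Pivot in the surface, 70 mm above the bench. Off: this point is about 75 mm up, the outer end 78. On: green half level, 70 mm up (black end raised to 78)
- power (a joint): angle of the power rocker in rad: about 0 = off (green half raised), 0.34 = fully on (green half level). Stiff by friction (0.04 N m: about 3 N on the pad), no spring: it stays where it is left
- stir_top (a point): round blue push key, 26 mm across; this point is the centre of its top face, which starts about 72 mm above the bench (12 mm above the flat control panel) and goes down with the key. A black bezel 36 mm across and 3 mm high surrounds it. The stir key.
- stir (a joint): travel of the blue key in m: about 0 = up, 0.007 = fully down on its stop. Slides straight down against a steady friction of about 3 N, no spring: it stays where it is left
- heat_top (a point): round orange push key, 26 mm across; this point is the centre of its top face, which starts about 72 mm above the bench (12 mm above the flat control panel) and goes down with the key. A black bezel 36 mm across and 3 mm high surrounds it. The heat key.
- heat (a joint): travel of the orange key in m: about 0 = up, 0.007 = fully down on its stop. Slides straight down against a steady friction of about 3 N, no spring: it stays where it is left
- timer_top (a point): round white push key, 26 mm across; this point is the centre of its top face, which starts about 72 mm above the bench (12 mm above the flat control panel) and goes down with the key. A black bezel 36 mm across and 3 mm high surrounds it. The timer key, not to be pressed.
- timer (a joint): travel of the white key in m: about 0 = up, 0.007 = fully down on its stop. Slides straight down against a steady friction of about 3 N, no spring: it stays where it is left
- beaker: loose glass beaker with a white stirring bar in it, 72 mm across, 90 mm high, standing on the white plate; origin at the centre of its underside
- bottle: loose white bottle with green label and cap, 60 mm across, 150 mm high, on the bench to one side of the stirrer; origin at the centre of its underside
- pen_cup: loose green pen cup, 72 mm across, 90 mm high, its pens reaching to about 150 mm, on the bench to the other side; origin at the centre of its underside
There are look-alikes about, which are no part of the job. What is shaped like the pen_cup but brown, purple or yellow is not meant.

How it is judged:
By the outcome, as a careful person would: the job done as asked, in the order asked, and still so for the second after the job is handed in, with the robot touching nothing.
It also fails if it takes over 43 s, if anything falls off the work surface, if the arm or the gripper's body presses on something with over 40 N, if the wrist force passes 120 N, or if a joint passes its speed limit or range.

## Working session

There is one attempt and no reset: what is moved stays moved. The work goes in short steps, Python scripts to look and compute and a tool call to move; the robot and the scene stay as the last step left them, time stands still between calls to the robot, and variables do not carry over. Pictures are saved under pics/ and viewed, at most 10 in all, crops included, and the job is handed in when it is done.

Besides the shell and the picture viewer there is one more tool, called after "Call:" as name(argument=value, ...) on one line, values as JSON. jog_arm: Moves the arm, as the interface text tells. Its arguments: {"type":"object","properties":{"deltas":{"type":"array"},"force":{"type":"number"}},"required":["deltas"]}

```bash
mkdir -p pics; python3 - <<'E'
from station import bot,cams
import cv2,numpy as np
for n in("scene","top"):
    im=cams.snapshot(n); cv2.imwrite(f"pics/{n}0.png",cv2.resize(im[:,:,::-1],(800,600),interpolation=cv2.INTER_CUBIC)); cv2.imwrite(f"{n}_raw.png",im[:,:,::-1])
    m=cams.camera_model(n); print(n,np.round(m["camera_matrix"],1).tolist(),np.round(m["view"],3).tolist())
s=bot.state(); print(s["clock"],s["eef_pos"],np.round(s["orientation"],3).tolist())
E
```

```text
scene [[385.7, 0.0, 251.4], [0.0, 385.7, 188.0], [0.0, 0.0, 1.0]] [[-0.715, 0.699, -0.003, 378.533], [0.592, 0.603, -0.534, -340.052], [-0.372, -0.384, -0.845, 1357.299], [0.0, 0.0, 0.0, 1.0]]
top [[353.4, 0.0, 255.4], [0.0, 353.4, 191.1], [0.0, 0.0, 1.0]] [[-0.001, -1.0, -0.008, 30.276], [-0.987, 0.003, -0.158, 583.735], [0.158, 0.008, -0.987, 794.304], [0.0, 0.0, 0.0, 1.0]]
0.1 [ 169.20596175 -548.97650126  192.69306275] [[0.956, 0.294, -0.0], [0.294, -0.956, 0.002], [0.0, -0.002, -1.0]]
```

View pics/scene0.png

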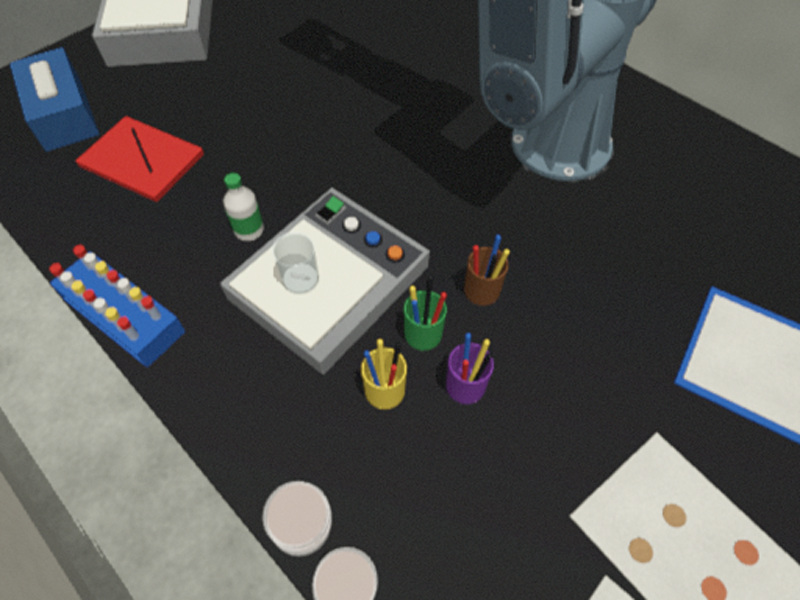

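View pics/top0.png

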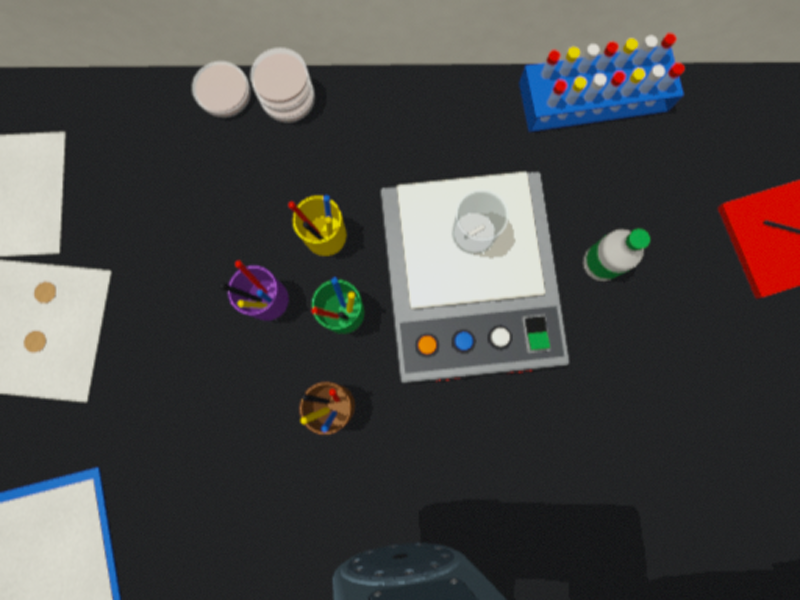

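The controls in the top view (800 px picture) are orange (427,345), blue (463,341), white (500,337) and the rocker, green half at (539,341). In the scene view they are orange (395,253), blue (373,238), white (351,223) and green (334,204). The cups are green, brown, purple and yellow; only the green one at (338,305) in the top view is the pen_cup, and I won't touch any of them. Next I'll enlarge both views and triangulate.

```bash
cat > h.py <<'E'
import numpy as np,cv2
from station import cams
def P(n):
    m=cams.camera_model(n); return np.array(m["camera_matrix"])@np.array(m["view"])[:3]
def tri(a,b):
    X=cv2.triangulatePoints(P("scene"),P("top"),np.float64(a).reshape(2,1),np.float64(b).reshape(2,1)); return (X[:3]/X[3]).ravel()
def cen(n,im,roi):
    x0,y0,x1,y1=roi; h=cv2.cvtColor(im,cv2.COLOR_BGR2HSV)[y0:y1,x0:x1].astype(int); H,S,V=h[...,0],h[...,1],h[...,2]
    out={}
    for c,m in dict(orange=(H>5)&(H<22)&(S>130)&(V>90),blue=(H>100)&(H<125)&(S>130)&(V>80),white=(S<60)&(V>150),green=(H>50)&(H<80)&(S>120)&(V>70)).items():
        k,_,st,ce=cv2.connectedComponentsWithStats(m.astype(np.uint8)); 
        if k>1: i=1+st[1:,4].argmax(); out[c]=(ce[i]+[x0,y0],st[i,4])
    return out
E
python3 - <<'E'
from h import *
r={"scene":(198,118,270,178),"top":(254,195,366,245)}
I={n:cv2.imread(n+"_raw.png") for n in r}
# white key shares colour with plate: restrict
C={n:cen(n,I[n],r[n]) for n in r}
C["scene"]["white"]=cen("scene",I["scene"],(215,136,235,149))["white"]
C["top"]["white"]=cen("top",I["top"],(308,205,332,228))["white"]
Q={}
for c in C["top"]:
    Q[c]=tri(C["scene"][c][0],C["top"][c][0]); print(c,C["scene"][c],C["top"][c],Q[c].round(1))
print(Q["orange"]-Q["blue"],Q["blue"]-Q["white"])
out=[]
for n in r:
    x0,y0,x1,y1=r[n]; out.append(cv2.resize(I[n][y0:y1,x0:x1],None,fx=(790/(x1-x0) if n=="top" else 4.5),fy=(790/(x1-x0) if n=="top" else 4.5),interpolation=cv2.INTER_CUBIC))
w=790; cv=np.zeros((600,w,3),np.uint8); a,b=out; b=cv2.resize(b,(w,330)); cv[:b.shape[0]]=b; a=a[:268]; cv[331:331+a.shape[0],:a.shape[1]]=a[:269]
cv2.imwrite("pics/crop.png",cv)
E
```

```text
orange (array([252.33333333, 161.28      ]), np.int32(75)) (array([272.90322581, 220.41129032]), np.int32(124)) [513.1 -11.7  63.8]
blue (array([238.16923077, 151.92307692]), np.int32(65)) (array([296.45378151, 217.68907563]), np.int32(119)) [519.1 -65.6  63.6]
white (array([224.40740741, 142.25925926]), np.int32(54)) (array([319.95145631, 215.26213592]), np.int32(103)) [ 524.5 -119.5   65.7]
green (array([213.66666667, 130.57971014]), np.int32(69)) (array([344.53571429, 217.46428571]), np.int32(140)) [ 518.8 -174.6   68.5]
[-5.94130165 53.93601865  0.25287338] [-5.40439118 53.90709462 -2.07860942]
```

View pics/crop.png

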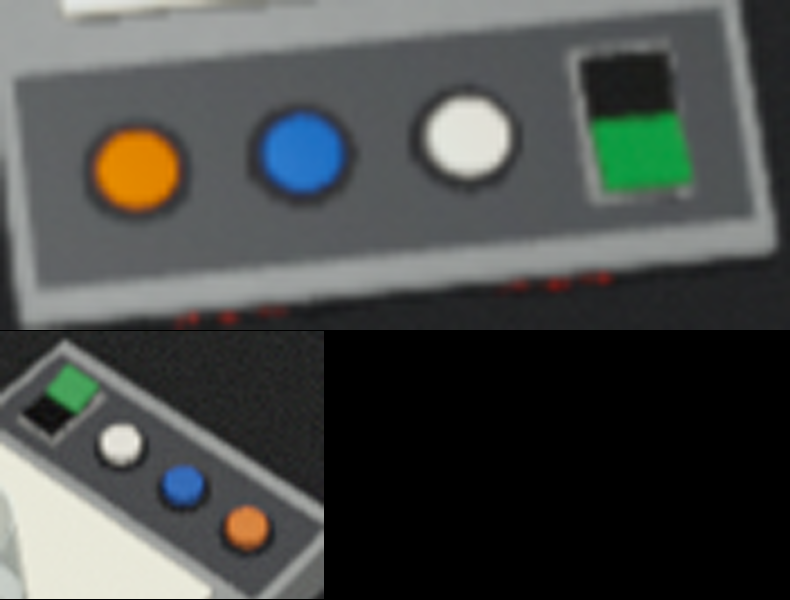

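Both views agree. The row runs orange, blue, white, rocker from +y to -y, spaced 54.2 mm (54 expected), with yaw about 6°. Heights measure 64–68 mm against the nominal 72 mm, so I'll sense contact by force. Targets are orange (513,-11), blue (519,-65) and pad (514,-175). The nearest clutter is over 100 mm away.

Call:
jog_arm(deltas=[{"rotation": [0,0,0.097],"linear": [0,0,0],"jaw": 1},{"rotation": [0,0,0.097],"linear": [0,0,0],"jaw": 1},{"rotation": [0,0,0],"linear": [38,-33,0],"jaw": 1},{"rotation": [0,0,0],"linear": [38,-33,0],"jaw": 1},{"rotation": [0,0,0],"linear": [38,-33,0],"jaw": 1},{"rotation": [0,0,0],"linear": [38,-33,0],"jaw": 1},{"rotation": [0,0,0],"linear": [38,-33,0],"jaw": 1},{"rotation": [0,0,0],"linear": [38,-33,0],"jaw": 1},{"rotation": [0,0,0],"linear": [38,-33,0],"jaw": 1},{"rotation": [0,0,0],"linear": [38,-33,0],"jaw": 1}])

```text
clock: 1.35
eef_pos: [444.8, -253.7, 193.2]
orientation: [[0.995, 0.105, -0.0], [0.105, -0.995, 0.0], [-0.0, -0.0, -1.0]]
contact_force: [0.5, -0.1, -0.7]
grip_width: -0.1
gripper_force: 0.0
```

Call:
jog_arm(deltas=[{"rotation": [0,0,0],"linear": [26,-23.5,0],"jaw": 1},{"rotation": [0,0,0],"linear": [26,-23.5,0],"jaw": 1},{"rotation": [0,0,0],"linear": [25,-24,0],"jaw": 1},{"rotation": [0,0,0],"linear": [0,0,35],"jaw": 1},{"rotation": [0,0,0],"linear": [0,0,35],"jaw": 1},{"rotation": [0,0,0],"linear": [0,0,25],"jaw": 1},{"rotation": [0,0,0],"linear": [0,0,5],"jaw": 1},{"rotation": [0,0,0],"linear": [0,0,0],"jaw": 1}])

```text
clock: 2.35
eef_pos: [513.2, -176.6, 93.7]
orientation: [[0.995, 0.105, -0.0], [0.105, -0.995, 0.0], [-0.0, -0.0, -1.0]]
contact_force: [-0.1, -0.1, -0.0]
grip_width: -0.4
gripper_force: 0.0
```

```bash
python3 - <<'E'
from h import *
from station import bot
out=[]
for n,(x0,y0,x1,y1) in {"scene":(180,90,290,190),"top":(250,140,370,250)}.items():
    im=cams.snapshot(n)[:,:,::-1]; out.append(cv2.resize(im[y0:y1,x0:x1],(390,390),interpolation=cv2.INTER_CUBIC))
cv2.imwrite("pics/near.png",np.hstack(out)); s=bot.state(); print(s["eef_pos"],s["contact_force"])
for n in("scene","top"):
    p=P(n)@np.r_[s["eef_pos"],1]; print(n,p[:2]/p[2])
E
```

```text
[ 513.99933898 -177.07797354   94.79234427] [0.27840134 0.23117493 0.16975738]
scene [213.60600936 123.46801823]
top [348.66996858 218.58747208]
```

View pics/near.png

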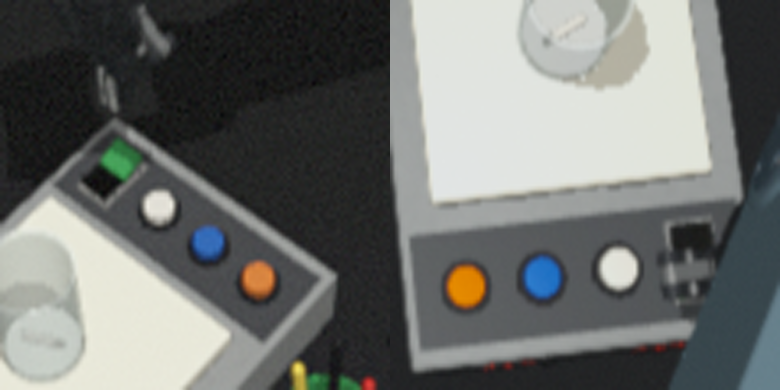

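The gripper is dark and partly hidden in this picture. I'll take an enlarged, contrast-stretched crop to check the tip against the rocker.

```bash
python3 - <<'E'
from h import *
out=[]
for n,(x0,y0,x1,y1) in {"scene":(190,90,240,150),"top":(310,185,360,245)}.items():
    im=cams.snapshot(n)[:,:,::-1]; c=cv2.resize(im[y0:y1,x0:x1],(400,480),interpolation=cv2.INTER_CUBIC)
    c=(255*(c/255.)**.5).astype(np.uint8)
    for z,col in((94.8,(0,0,255)),(125,(255,0,255))):
      p=P(n)@np.array([514,-177,z,1]); p=p[:2]/p[2]; cv2.circle(c,(int((p[0]+.5-x0)*8),int((p[1]+.5-y0)*8)),3,col,-1)
    out.append(c)
cv2.imwrite("pics/near2.png",np.hstack(out))
E
```

```text
(no output)
```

View pics/near2.png

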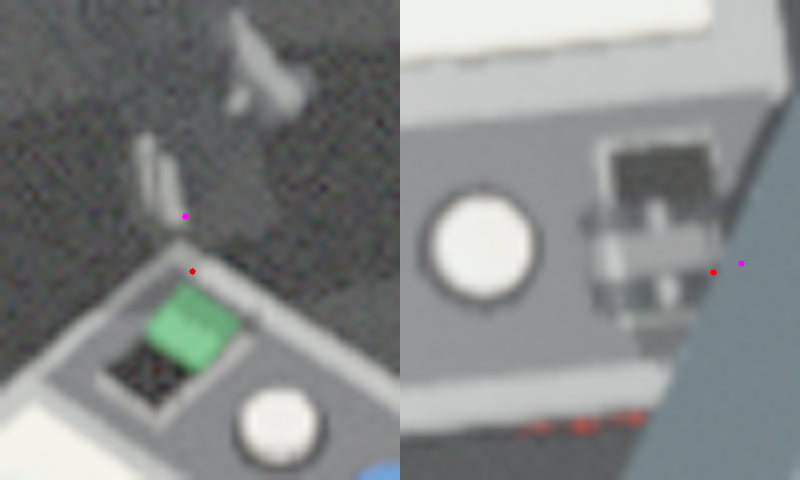

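The tip is hard to make out against the dark bench. I'll difference this picture against the first one to outline the gripper.

```bash
cat > d.py <<'E'
from h import *
from station import bot
import sys
s=bot.state(); e=s["eef_pos"]; R=np.array(s["orientation"]); out=[]
for n,(x0,y0,x1,y1) in {"scene":(185,85,245,157),"top":(250,170,370,242)}.items():
    im=cams.snapshot(n)[:,:,::-1]; o=cv2.imread(n+"_raw.png")
    d=np.abs(cv2.GaussianBlur(im,(3,3),0).astype(int)-cv2.GaussianBlur(o,(3,3),0)).max(2)
    w=300 if n=="scene" else 500; k=w/(x1-x0)
    for a in (np.clip(255*(im/255.)**.5,0,255),np.repeat(np.clip(d*6,0,255)[...,None],3,2)):
        c=cv2.resize(a[y0:y1,x0:x1].astype(np.uint8),(w,300 if n=="top" else 300),interpolation=cv2.INTER_CUBIC)
        ky=300/(y1-y0); q=[]
        for dx,dy in((-11,-14),(11,-14),(11,14),(-11,14)):
            p=P(n)@np.r_[e+R@[dx,dy,0],1]; p=p[:2]/p[2]; q.append([(p[0]+.5-x0)*k,(p[1]+.5-y0)*ky])
        cv2.polylines(c,[np.int32(q)],True,(0,0,255),1); out.append(c)
cv2.imwrite(sys.argv[1],np.vstack([np.hstack([out[0],out[2]]),np.hstack([out[1],out[3]])]))
print(e,s["contact_force"])
E
python3 d.py pics/diff.png
```

```text
[ 513.97470039 -177.03781697   94.79544426] [ 0.27400899 -0.52157869 -0.12465653]
```

View pics/diff.png

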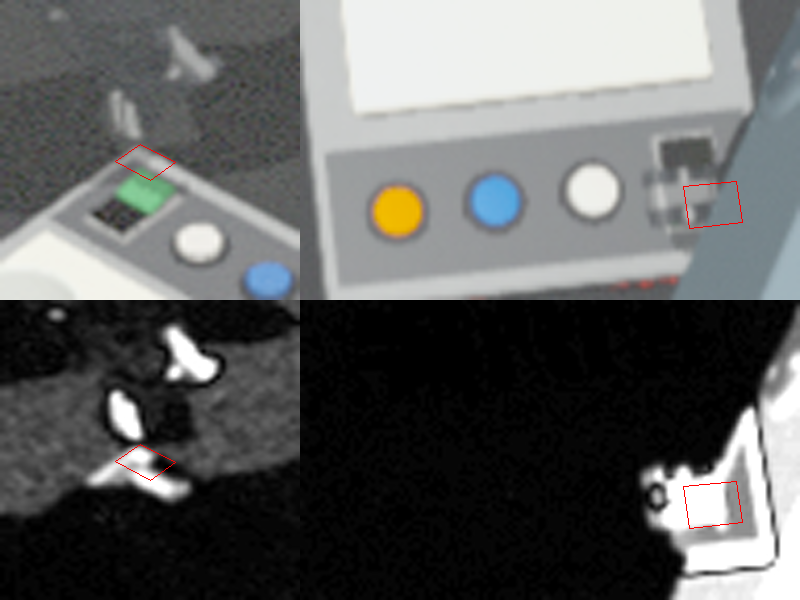

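The outline stays ambiguous, because shadows change too. I'll descend in small steps and let the contact force decide; the rocker end should touch near z = 78.

Call:
jog_arm(deltas=[{"rotation": [0,0,0],"linear": [0,-2,5],"jaw": 1},{"rotation": [0,0,0],"linear": [0,0,5],"jaw": 1},{"rotation": [0,0,0],"linear": [0,0,4],"jaw": 1},{"rotation": [0,0,0],"linear": [0,0,0],"jaw": 1}])

```text
clock: 3.15
eef_pos: [512.5, -174.3, 78.9]
orientation: [[0.995, 0.105, -0.001], [0.105, -0.995, 0.001], [-0.001, -0.001, -1.0]]
contact_force: [-0.0, -0.3, -0.3]
grip_width: 0.1
gripper_force: 0.0
```

Call:
jog_arm(deltas=[{"rotation": [0,0,0],"linear": [0,0,2],"jaw": 1},{"rotation": [0,0,0],"linear": [0,0,2],"jaw": 1},{"rotation": [0,0,0],"linear": [0,0,0],"jaw": 1}])

```text
clock: 3.52
eef_pos: [512.8, -174.5, 75.3]
orientation: [[0.995, 0.105, -0.0], [0.105, -0.995, 0.0], [-0.0, -0.0, -1.0]]
contact_force: [-0.0, 0.8, -0.0]
grip_width: -0.1
gripper_force: 0.0
```

```bash
python3 d.py pics/d2.png
```

```text
[ 512.82907028 -174.475454     75.32335495] [-0.03224395  0.78240432 -0.00662284]
```

View pics/d2.png

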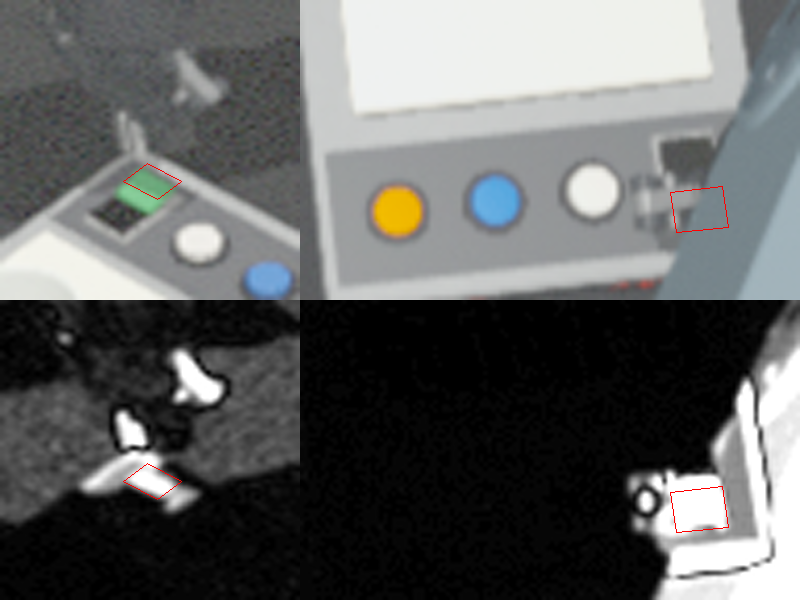

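```bash
python3 - <<'E'
from h import *
im=cams.snapshot("scene")[:,:,::-1]; o=cv2.imread("scene_raw.png")
for n,i in(("old",o),("now",im)):
    print(n)
    for y in range(114,138,2): print(y,' '.join('%3d/%3d/%3d'%tuple(i[y,x][::-1]) for x in range(202,228,3)))
E
```

```text
old
114  37/ 37/ 39  30/ 28/ 32  38/ 36/ 34  38/ 39/ 38  36/ 34/ 34  36/ 36/ 36  32/ 34/ 34  37/ 39/ 39  38/ 37/ 38
116  36/ 35/ 34  35/ 34/ 34  37/ 38/ 38  35/ 37/ 36  36/ 36/ 39  29/ 29/ 30  34/ 35/ 33  37/ 36/ 36  36/ 36/ 35
118  38/ 36/ 37  35/ 37/ 35  33/ 35/ 33  37/ 39/ 38  37/ 39/ 38  41/ 41/ 39  28/ 31/ 30  36/ 40/ 39  37/ 37/ 38
120  36/ 34/ 35  36/ 37/ 35  39/ 38/ 37  81/ 84/ 82  49/ 51/ 49  35/ 35/ 32  32/ 33/ 34  38/ 41/ 42  34/ 35/ 34
122  39/ 36/ 37  37/ 38/ 37  53/ 54/ 53 140/142/139 146/147/145  55/ 55/ 53  37/ 36/ 34  31/ 34/ 34  34/ 37/ 35
124  28/ 33/ 28  43/ 44/ 43 124/127/125  74/ 74/ 77 130/131/129 146/148/146  50/ 55/ 53  24/ 28/ 27  37/ 38/ 36
126  34/ 35/ 35 123/125/124  81/ 80/ 83  74/ 97/ 79  69/135/ 83 131/131/131 149/152/149  57/ 59/ 57  32/ 37/ 35
128  91/ 92/ 90 104/104/104  76/ 75/ 78  69/153/ 88  71/163/ 91  69/134/ 83 129/131/131 150/152/150  59/ 60/ 58
130 118/120/118  74/ 76/ 77  72/104/ 80  73/163/ 91  70/160/ 91  69/162/ 89  75/ 86/ 79 128/131/129 148/151/148
132  73/ 74/ 76  74/ 77/ 79  28/ 61/ 36  68/160/ 88  70/162/ 90  60/143/ 79 126/125/124 
[... 895 characters left out ...]
/ 52  17/ 21/ 21  26/ 24/ 26
126  17/ 19/ 19  84/ 86/ 86  52/ 50/ 55  49/ 65/ 53  47/ 94/ 58 118/119/118 146/148/145  52/ 53/ 51  18/ 20/ 21
128  60/ 61/ 57  67/ 68/ 68  44/ 46/ 49  45/108/ 59  46/113/ 60  43/ 89/ 52 122/124/123 149/151/149  53/ 54/ 52
130  79/ 81/ 79  50/ 47/ 53  53/ 90/ 61  71/161/ 92  46/115/ 61  44/112/ 59  46/ 58/ 51 117/119/118 149/151/147
132  74/ 73/ 78  71/ 73/ 75  32/ 62/ 37  72/163/ 92  71/162/ 92  48/120/ 64  82/ 83/ 82  53/ 53/ 54 125/128/126
134  76/ 76/ 78  43/ 41/ 42  25/ 24/ 21  29/ 66/ 37  68/160/ 89  69/ 91/ 71  71/ 72/ 70  72/ 74/ 76  72/ 74/ 76
136  88/ 85/ 88  14/ 16/ 15  20/ 20/ 19  20/ 25/ 23  36/ 64/ 39 114/114/112  74/ 77/ 78  73/ 74/ 77  75/ 75/ 75
```

Call:
jog_arm(deltas=[{"rotation": [0,0,0],"linear": [0,0,1.5],"jaw": 1},{"rotation": [0,0,0],"linear": [0,0,0],"jaw": 1}])

```text
clock: 3.92
eef_pos: [512.9, -174.5, 73.9]
orientation: [[0.995, 0.105, -0.0], [0.105, -0.995, 0.0], [-0.0, -0.0, -1.0]]
contact_force: [0.7, 0.4, 0.4]
grip_width: -0.4
gripper_force: 0.0
```

The pixels show the green half unmoved and only shadowed. The visible tip, ending near (214,121) in the scene image, stands higher than the TCP reading suggests, which agrees with the zero force. I'll keep descending in small steps.

Call:
jog_arm(deltas=[{"rotation": [0,0,0],"linear": [0,0,1.5],"jaw": 1},{"rotation": [0,0,0],"linear": [0,0,1.5],"jaw": 1},{"rotation": [0,0,0],"linear": [0,0,0],"jaw": 1}])

```text
clock: 4.3
eef_pos: [512.8, -174.4, 70.8]
orientation: [[0.995, 0.105, -0.0], [0.105, -0.995, 0.0], [-0.0, -0.0, -1.0]]
contact_force: [-0.8, 0.1, 0.7]
grip_width: -0.0
gripper_force: 0.0
```

Call:
jog_arm(deltas=[{"rotation": [0,0,0],"linear": [0,0,1.5],"jaw": 1},{"rotation": [0,0,0],"linear": [0,0,1.5],"jaw": 1},{"rotation": [0,0,0],"linear": [0,0,0],"jaw": 1}])

```text
clock: 4.68
eef_pos: [512.9, -174.5, 67.8]
orientation: [[0.995, 0.105, -0.0], [0.105, -0.995, 0.0], [-0.0, -0.0, -1.0]]
contact_force: [-0.2, -0.0, -0.1]
grip_width: -0.1
gripper_force: 0.0
```

```bash
python3 - <<'E'
from h import *
from station import bot
e=bot.state()["eef_pos"]; R=np.array(bot.state()["orientation"])
im=cams.snapshot("scene")[:,:,::-1]; x0,y0,x1,y1=180,80,250,140
c=cv2.resize((255*(im[y0:y1,x0:x1]/255.)**.45).astype(np.uint8),None,fx=10,fy=10,interpolation=cv2.INTER_CUBIC)
for z,col in((0,(0,0,255)),(20,(255,0,255)),(40,(255,255,0)),(100,(0,255,255))):
    q=[]
    for dx,dy in((-11,-14),(11,-14),(11,14),(-11,14)):
        p=P("scene")@np.r_[e+R@[dx,dy,-z],1]; p=p[:2]/p[2]; q.append([(p[0]+.5-x0)*10,(p[1]+.5-y0)*10])
    cv2.polylines(c,[np.int32(q)],True,col,1)
cv2.imwrite("pics/s3.png",c)
E
```

```text
(no output)
```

View pics/s3.png

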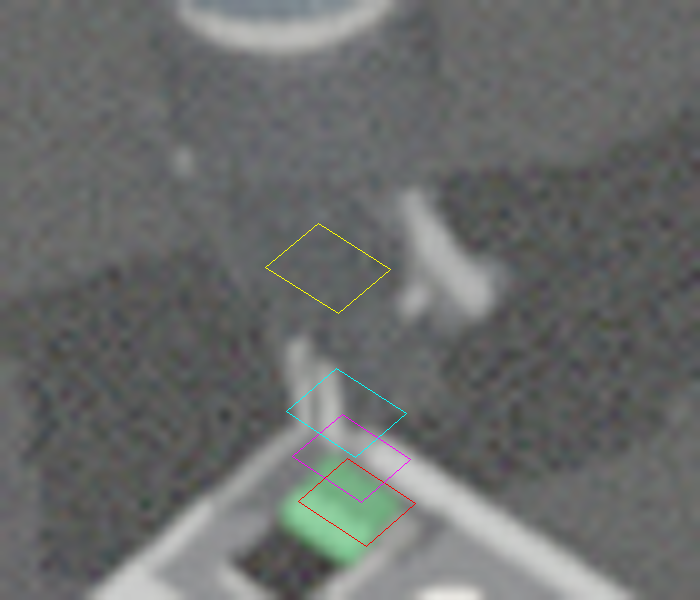

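The gripper lines up laterally with the TCP axis, but its visible tip ends about 20 mm above the reported TCP. I'll keep descending to contact.

Call:
jog_arm(deltas=[{"rotation": [0,0,0],"linear": [0,0,2],"jaw": 1},{"rotation": [0,0,0],"linear": [0,0,2],"jaw": 1},{"rotation": [0,0,0],"linear": [0,0,0],"jaw": 1}])

```text
clock: 5.1
eef_pos: [512.8, -174.4, 63.7]
orientation: [[0.995, 0.105, -0.0], [0.105, -0.995, 0.0], [-0.0, -0.0, -1.0]]
contact_force: [0.7, 0.0, 0.5]
grip_width: 0.3
gripper_force: 0.0
```

Call:
jog_arm(deltas=[{"rotation": [0,0,0],"linear": [0,0,2],"jaw": 1},{"rotation": [0,0,0],"linear": [0,0,2],"jaw": 1},{"rotation": [0,0,0],"linear": [0,0,0],"jaw": 1}])

```text
clock: 5.48
eef_pos: [512.7, -174.4, 59.7]
orientation: [[0.995, 0.105, -0.0], [0.105, -0.995, 0.0], [-0.0, -0.0, -1.0]]
contact_force: [0.1, -0.3, 0.7]
grip_width: 0.1
gripper_force: 0.0
```

The reading alone can't separate a z offset from a lateral one, so I'll triangulate the +y knuckle, seen in both d2 views at scene px ≈(227,107) and top px ≈(333,218), from when the TCP was at z = 75.3.

```bash
python3 - <<'E'
from h import *
from station import bot
for a in((228,108),(225,104),(221,98)):
  for b in((332,218),(336,218)):
    X=tri(a,b); r=[ (lambda p:p[:2]/p[2])(P(n)@np.r_[X,1]) for n in("scene","top")]; print(a,b,X.round(0), (r[0]-a).round(1),(r[1]-b).round(1), "rel TCP",(X-[512.8,-174.5,75.3]).round(0))
im={n:cams.snapshot(n)[:,:,::-1] for n in("scene","top")}
for n in im: cv2.imwrite(f"{n}_60.png",im[n])
g=lambda i:(255*(i/255.)**.5).astype(np.uint8)
a=cv2.resize(g(im["scene"][75:150,180:255]),(400,400),interpolation=cv2.INTER_CUBIC)
b=cv2.resize(g(im["top"][180:240,310:370]),(400,400),interpolation=cv2.INTER_CUBIC)
cv2.imwrite("pics/z60.png",np.hstack([a,b]))
E
```

```text
(228, 108) (332, 218) [ 505. -117.  199.] [-0.7 -0.2] [-0.9  0.7] rel TCP [ -7.  58. 123.]
(228, 108) (336, 218) [ 504. -123.  194.] [-1.6 -0.4] [-2.2  1.7] rel TCP [ -9.  51. 119.]
(225, 104) (332, 218) [ 508. -118.  213.] [1.  0.2] [ 1.4 -1.2] rel TCP [ -5.  56. 138.]
(225, 104) (336, 218) [ 506. -124.  208.] [0.1 0. ] [ 0.1 -0.1] rel TCP [ -7.  50. 133.]
(221, 98) (332, 218) [ 511. -119.  235.] [3.3 0.6] [ 4.4 -4.1] rel TCP [ -2.  55. 160.]
(221, 98) (336, 218) [ 509. -125.  230.] [2.4 0.5] [ 3.2 -2.9] rel TCP [ -3.  49. 155.]
```

View pics/z60.png

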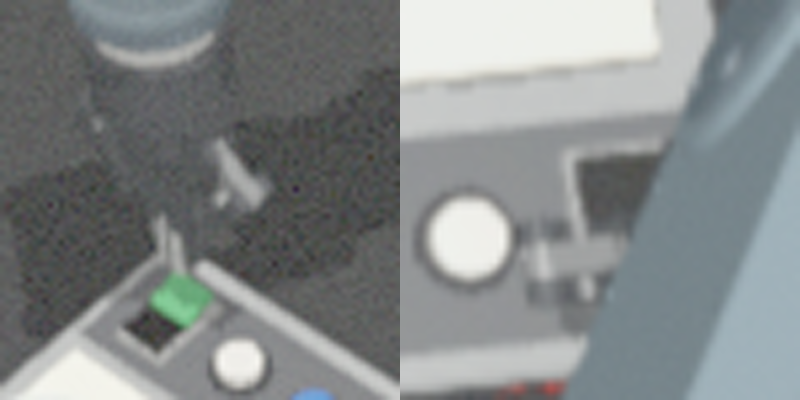

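The triangulated knuckle lies 53 mm to the side and within 6 mm in x of where the TCP axis should be. So the lateral position is right and the offset is in z only, with the tip just above the green half. I'll continue down with a 3 mm x nudge.

Call:
jog_arm(deltas=[{"rotation": [0,0,0],"linear": [3,0,1.5],"jaw": 1},{"rotation": [0,0,0],"linear": [0,0,1.5],"jaw": 1},{"rotation": [0,0,0],"linear": [0,0,0],"jaw": 1}])

```text
clock: 5.95
eef_pos: [515.8, -174.1, 56.8]
orientation: [[0.995, 0.105, -0.0], [0.105, -0.995, 0.0], [-0.0, -0.0, -1.0]]
contact_force: [0.1, -0.6, 1.1]
grip_width: 0.0
gripper_force: 0.0
```

Call:
jog_arm(deltas=[{"rotation": [0,0,0],"linear": [0,0,1.5],"jaw": 1},{"rotation": [0,0,0],"linear": [0,0,1.5],"jaw": 1},{"rotation": [0,0,0],"linear": [0,0,0],"jaw": 1}])

```text
clock: 6.32
eef_pos: [515.8, -174.2, 53.8]
orientation: [[0.995, 0.105, -0.0], [0.105, -0.995, 0.0], [-0.0, -0.0, -1.0]]
contact_force: [-0.3, 0.6, 0.0]
grip_width: -0.1
gripper_force: 0.0
```

Call:
jog_arm(deltas=[{"rotation": [0,0,0],"linear": [0,0,1.5],"jaw": 1},{"rotation": [0,0,0],"linear": [0,0,1.5],"jaw": 1},{"rotation": [0,0,0],"linear": [0,0,0],"jaw": 1}])

```text
clock: 6.7
eef_pos: [515.8, -174.1, 50.8]
orientation: [[0.995, 0.105, -0.0], [0.105, -0.995, 0.0], [-0.0, -0.0, -1.0]]
contact_force: [-0.0, -0.3, 0.8]
grip_width: -0.2
gripper_force: 0.0
```

```bash
python3 - <<'E'
from h import *
im=cams.snapshot("scene")[:,:,::-1]
for y in range(112,138,2): print(y,' '.join('%3d/%3d'%tuple(im[y,x][[2,1]]) for x in range(200,232,2)))
E
```

```text
112  16/ 19  25/ 28  28/ 30  32/ 34  32/ 35  28/ 34  29/ 34  29/ 29  26/ 26  32/ 32  44/ 46  61/ 62 112/111 104/106  55/ 60  35/ 33
114  23/ 25  27/ 30  29/ 29  28/ 28  32/ 35  27/ 30  30/ 33  27/ 31  29/ 31  31/ 35  84/ 84  61/ 63  75/ 76 114/114  79/ 80  25/ 24
116  27/ 29  22/ 24  23/ 24  30/ 27  30/ 36  31/ 33  31/ 33  32/ 31  34/ 39  34/ 38  58/ 57  39/ 40  53/ 55  70/ 70  40/ 39  26/ 25
118  25/ 27  20/ 18  25/ 24  12/ 14  41/ 43  65/ 65  31/ 31  26/ 29  36/ 41  31/ 33  35/ 34  33/ 34  32/ 33  22/ 20  24/ 26  19/ 21
120  17/ 22  23/ 23  20/ 21  31/ 30  59/ 59  79/ 80  41/ 42  31/ 32  36/ 37  32/ 30  34/ 35  36/ 37  22/ 28  24/ 25  21/ 23  24/ 27
122  21/ 18  27/ 27  20/ 25  14/ 20  43/ 43  72/ 74 103/105  36/ 37  33/ 34  36/ 35  30/ 29  25/ 27  13/ 15  22/ 23  24/ 25  22/ 24
124  26/ 29  23/ 23  22/ 21  46/ 46  83/ 84  97/ 97 108/109  31/ 32  36/ 33  48/ 52  45/ 48  18/ 21  25/ 26  28/ 27  26/ 26  25/ 23
126  26/ 25  13/ 17  56/ 58  85/ 86  49/ 49  94/ 96 113/115  52/ 52  32/ 37 133/133 149/150  89/ 92  23/ 25  23/ 24  25/ 29  27/ 28
128  28/ 26  55/ 57  88/ 89  53/ 52  50/ 51  47/ 75  93/109  72/ 97  45/103  71/ 86 131/132 151/154 126/127  53/ 54  30/ 30  23/ 21
130  77/ 78  75/ 77  48/ 49  52/ 50  50/ 84  48/118  45/112  46/111  45/112  43/108  52/ 62 106/107 144/146 150/152  94/ 95  38/ 42
132  81/ 83  60/ 63  62/ 62  47/ 47  33/ 62  59/141  65/146  51/121  43/109  63/ 96  83/ 84  54/ 55  62/ 63 126/128 151/153 131/133
134  76/ 78  73/ 73  55/ 54  16/ 15  18/ 13  17/ 31  48/112  69/160  49/108  89/ 89  68/ 70  46/ 47  50/ 52  75/ 76  94/ 96 143/144
136  74/ 78  84/ 86  13/ 11  19/ 18  23/ 20  20/ 20  22/ 17  43/ 69 110/115  67/ 67  52/ 56  56/ 53  75/ 76  76/ 77  73/ 73  79/ 81
```

The tip now overlaps the far edge of the green half in the image, and the pad has not moved. The z offset looks like 30–40 mm, so I'll keep stepping.

Call:
jog_arm(deltas=[{"rotation": [0,0,0],"linear": [0,0,1.5],"jaw": 1},{"rotation": [0,0,0],"linear": [0,0,1.5],"jaw": 1},{"rotation": [0,0,0],"linear": [0,0,1],"jaw": 1},{"rotation": [0,0,0],"linear": [0,0,0],"jaw": 1}])

```text
clock: 7.25
eef_pos: [515.8, -174.2, 46.9]
orientation: [[0.995, 0.105, -0.0], [0.105, -0.995, 0.0], [-0.0, -0.0, -1.0]]
contact_force: [-0.1, -0.3, -0.1]
grip_width: 0.3
gripper_force: 0.0
```

Call:
jog_arm(deltas=[{"rotation": [0,0,0],"linear": [0,0,1.5],"jaw": 1},{"rotation": [0,0,0],"linear": [0,0,1.5],"jaw": 1},{"rotation": [0,0,0],"linear": [0,0,0],"jaw": 1}])

```text
clock: 7.62
eef_pos: [515.8, -174.1, 43.8]
orientation: [[0.995, 0.105, -0.0], [0.105, -0.995, 0.0], [-0.0, -0.0, -1.0]]
contact_force: [-0.5, 0.2, 0.3]
grip_width: 0.2
gripper_force: 0.0
```

Call:
jog_arm(deltas=[{"rotation": [0,0,0],"linear": [0,0,1.5],"jaw": 1},{"rotation": [0,0,0],"linear": [0,0,1.5],"jaw": 1},{"rotation": [0,0,0],"linear": [0,0,0],"jaw": 1}])

```text
clock: 8.0
eef_pos: [515.8, -174.1, 40.8]
orientation: [[0.995, 0.105, -0.0], [0.105, -0.995, 0.0], [-0.0, -0.0, -1.0]]
contact_force: [-0.1, -0.0, 0.7]
grip_width: -0.6
gripper_force: 0.0
```

```bash
python3 - <<'E'
from h import *
im=cams.snapshot("scene")[:,:,::-1]
for y in range(116,138,2): print(y,' '.join('%3d/%3d'%tuple(im[y,x][[2,1]]) for x in range(200,232,2)))
E
```

```text
116  20/ 23  24/ 28  30/ 31  26/ 28  33/ 34  31/ 31  27/ 27  33/ 35  25/ 28  28/ 30  58/ 59  73/ 74  78/ 78 116/119  96/ 96  34/ 36
118  26/ 29  24/ 27  11/ 19  27/ 28  37/ 35  32/ 34  30/ 33  30/ 32  35/ 32  30/ 31  75/ 78  48/ 48  53/ 58  73/ 75  59/ 62  14/ 13
120  18/ 20  27/ 25  28/ 31  26/ 30  26/ 28  40/ 42  27/ 31  30/ 30  38/ 39  33/ 37  29/ 32  30/ 33  34/ 36  31/ 30  26/ 24  24/ 24
122  28/ 25  23/ 25  28/ 28  22/ 17  40/ 42  83/ 83  40/ 43  32/ 33  30/ 34  33/ 35  24/ 27  30/ 30  25/ 23  13/ 17  29/ 29  28/ 28
124  28/ 28  27/ 27  23/ 23  52/ 51  81/ 83  95/ 97  94/ 96  40/ 40  33/ 35  34/ 36  52/ 52  21/ 17  17/ 17  29/ 26  23/ 25  22/ 24
126  27/ 24  23/ 26  56/ 56  85/ 88  53/ 55 101/104 109/110  45/ 46  30/ 32  73/ 74 149/150  87/ 88  32/ 30  24/ 21  23/ 23  23/ 27
128  30/ 28  60/ 62  88/ 90  50/ 48  53/ 52  81/ 89 103/105  60/ 61  27/ 38  60/ 77 131/130 152/153 125/126  54/ 54  18/ 19  26/ 24
130  77/ 80  80/ 80  51/ 54  50/ 52  49/ 70  44/110  75/ 95  84/ 88  41/ 99  44/111  66/ 72 105/106 144/147 149/151  91/ 95  38/ 37
132  81/ 82  43/ 46  52/ 51  42/ 41  24/ 52  48/115  56/139  49/113  42/111  59/ 94  85/ 85  51/ 51  74/ 77 124/127 149/152 134/137
134  76/ 76  72/ 73  54/ 56  17/ 14  18/ 14  25/ 36  49/112  61/143  45/101  91/ 90  67/ 68  48/ 47  51/ 49  75/ 75  95/ 97 144/146
136  71/ 73  88/ 88  21/ 17  16/ 14  12/  9  18/ 21  24/ 20  40/ 69 111/115  65/ 66  47/ 52  50/ 49  69/ 70  74/ 76  75/ 77  80/ 83
```

Call:
jog_arm(deltas=[{"rotation": [0,0,0],"linear": [0,0,1.5],"jaw": 1},{"rotation": [0,0,0],"linear": [0,0,1.5],"jaw": 1},{"rotation": [0,0,0],"linear": [0,0,0],"jaw": 1}])

```text
clock: 8.43
eef_pos: [515.9, -174.3, 38.0]
orientation: [[0.995, 0.105, -0.0], [0.105, -0.995, -0.0], [-0.0, 0.0, -1.0]]
contact_force: [-0.2, 0.2, 0.1]
grip_width: -0.1
gripper_force: 0.2
```

Call:
jog_arm(deltas=[{"rotation": [0,0,0],"linear": [0,0,1.5],"jaw": 1},{"rotation": [0,0,0],"linear": [0,0,0],"jaw": 1}])

```text
clock: 8.68
eef_pos: [515.9, -174.3, 36.4]
orientation: [[0.995, 0.105, -0.0], [0.105, -0.995, -0.0], [-0.0, 0.0, -1.0]]
contact_force: [0.1, -0.7, 0.0]
grip_width: 0.2
gripper_force: 0.4
```

Call:
jog_arm(deltas=[{"rotation": [0,0,0],"linear": [0,0,1.5],"jaw": 1},{"rotation": [0,0,0],"linear": [0,0,0],"jaw": 1}])

```text
clock: 8.93
eef_pos: [515.9, -174.3, 34.9]
orientation: [[0.995, 0.105, -0.0], [0.105, -0.995, -0.0], [-0.0, 0.0, -1.0]]
contact_force: [-1.1, 0.9, 1.1]
grip_width: -0.1
gripper_force: 0.3
```

The pad force has turned nonzero, which hints at contact. I'll check whether the rocker moved.

```bash
python3 - <<'E'
from h import *
im=cams.snapshot("scene")[:,:,::-1]
for y in range(120,142,2): print(y,' '.join('%3d/%3d'%tuple(im[y,x][[2,1]]) for x in range(200,226,2)))
E
```

```text
120  23/ 28  20/ 22  25/ 24  22/ 21  31/ 33  22/ 26  28/ 31  29/ 29  28/ 31  32/ 29  51/ 51  42/ 42  49/ 51
122  27/ 27  26/ 29  18/ 18  20/ 22  35/ 36  98/100  31/ 34  31/ 33  31/ 34  30/ 34  32/ 35  31/ 36  36/ 34
124  13/ 13  28/ 29  23/ 21  49/ 51  80/ 81  99/ 99  54/ 55  29/ 28  29/ 31  26/ 31  31/ 33  27/ 29  27/ 29
126  23/ 23  23/ 23  56/ 55  86/ 86  51/ 52 102/102 109/110  41/ 41  27/ 31  62/ 62 133/135  89/ 90  22/ 25
128  29/ 29  59/ 61  86/ 87  48/ 50  51/ 53  88/ 88 108/110  56/ 59  27/ 32  54/ 56 132/132 149/151 127/128
130  74/ 76  78/ 79  49/ 50  55/ 55  51/ 68  64/106  89/ 91  79/ 80  27/ 55  43/ 96  65/ 76 103/105 141/144
132  75/ 78  46/ 45  46/ 48  35/ 37  21/ 41  51/115  74/140  82/111  44/109  45/101  76/ 83  52/ 53  77/ 79
134  72/ 73  66/ 67  37/ 41  16/ 18  15/ 15  21/ 39  41/108  68/159  43/102  79/ 88  71/ 72  50/ 49  48/ 47
136  74/ 77  85/ 85  26/ 24  21/ 20  17/ 16  18/ 17  17/ 17  43/ 71 106/114  63/ 64  51/ 50  49/ 48  55/ 55
138  76/ 77 106/106 114/114  52/ 52  15/ 20  19/ 20  68/ 67 128/126  86/ 83  72/ 73  65/ 63  75/ 77 112/112
140  80/ 82  71/ 73  90/ 92 104/107  81/ 82 112/113 121/121  76/ 78  74/ 74  77/ 77 104/103 208/206 225/223
```

Call:
jog_arm(deltas=[{"rotation": [0,0,0],"linear": [0,0,1.5],"jaw": 1},{"rotation": [0,0,0],"linear": [0,0,0],"jaw": 1}])

```text
clock: 9.22
eef_pos: [515.9, -174.2, 33.4]
orientation: [[0.995, 0.105, -0.0], [0.105, -0.995, 0.0], [-0.0, -0.0, -1.0]]
contact_force: [0.6, -0.8, -0.2]
grip_width: 0.1
gripper_force: 0.2
```

```bash
cat > r.py <<'E'
from h import *
from station import bot
im=cams.snapshot("scene")[:,:,::-1]; o=cv2.imread("scene_raw.png")
for y in range(126,146,1): print(y,' '.join('%3d'%o[y,x,1] for x in range(198,222,2)),' | ',' '.join('%3d'%im[y,x,1] for x in range(198,222,2)))
s=bot.state(); print(s["contact_force"],s["torque"],s["eef_pos"],s["joint_efforts"])
E
python3 r.py
```

```text
126  37  40  35  84 133  80  78 141 135 105 145 152  |   24  18  22  57  88  53 105 109  42  32  45 132
127  37  36  46 129 102  74  90 162 158 119 116 153  |   25  29  29  90  69  47  93 110  52  26  53 154
128  34  33  92 135  77  75 117 162 163 151 107 131  |   23  24  60  90  53  49  91 101  60  27  48 134
129  32  66 128 103  76  84 148 161 161 161 142  92  |   22  43  84  69  49  52  96  96  69  31  54  94
130  47 119 120  77  78 104 161 161 160 162 159  86  |   27  79  81  51  49  68 108  91  76  36  89  67
131  79 130  84  77  77 100 162 159 160 160 144 102  |   61  88  52  51  49  64 111  96  88  65 108  69
132 131 104  74  77  62  61 142 162 162 158 121 125  |  123  78  51  46  36  41 112 133 107  96 104  84
133 134  74  77  77  40  22  89 151 164 149 106 122  |  134  77  64  35  21  15  84 147 136 107  97  85
134 103  75  73  59  22  20  38 109 161 123 118  98  |  106  75  68  22  21  14  38 108 158 102  87  70
135  80  74  68  25  17  16  17  47 127 107 116  75  |   78  75  71  16  24  21  13  47 130  99  85  56
136  73  76  86  17  18  22  21  15  69 118  95  76  |   75 
[... 495 characters left out ...]
  78  75  71 134  |  151 124  78  75  98 120 135  95  74  73  75 135
142 160 150 109  70  80 105 119  79  76  78  72 141  |  161 148 111  78  78 113 124  79  77  76  73 142
143 204 155 140  93  73  82  93  75  75  77  70 133  |  204 154 140  91  74  80  94  70  77  74  71 132
144 229 185 150 129  82  73  82  76  76  73  71 105  |  229 186 151 129  81  72  76  73  77  76  71 106
145 234 220 166 151 111  78  76  78  77  77  74  64  |  233 220 165 150 111  75  75  78  75  75  74  68
[0.01620942 0.27386547 0.06609662] [-0.04961796  0.05026449 -0.04338621] [ 515.93623207 -174.17063862   33.36070853] [ 1.11298515e-01 -4.46512485e+01 -2.86290872e+01  5.79608395e-02
 -1.21594532e-02  1.17609998e-03]
```

The black end has risen by about 1 px (≈5 mm of 8), so the rocker is turning even though the force reads about zero. I'll go on in 1 mm steps and watch both force and image.

Call:
jog_arm(deltas=[{"rotation": [0,0,0],"linear": [0,0,1],"jaw": 1},{"rotation": [0,0,0],"linear": [0,0,0],"jaw": 1}])

```text
clock: 9.52
eef_pos: [515.9, -174.2, 32.4]
orientation: [[0.995, 0.105, -0.0], [0.105, -0.995, 0.0], [-0.0, -0.0, -1.0]]
contact_force: [0.0, -0.4, 0.7]
grip_width: -0.1
gripper_force: 0.4
```

Call:
jog_arm(deltas=[{"rotation": [0,0,0],"linear": [0,0,1],"jaw": 1},{"rotation": [0,0,0],"linear": [0,0,0],"jaw": 1}])

```text
clock: 9.78
eef_pos: [515.9, -174.2, 32.2]
orientation: [[0.994, 0.105, -0.0], [0.105, -0.994, 0.0], [-0.0, -0.0, -1.0]]
contact_force: [-4.0, 1.5, 8.7]
grip_width: -0.3
gripper_force: 4.0
```

```bash
python3 r.py | sed -n '9,21p'
```

```text
134 103  75  73  59  22  20  38 109 161 123 118  98  |  102  77  64  23  14   6  35 108 152 101  89  72
135  80  74  68  25  17  16  17  47 127 107 116  75  |   77  74  67  13  17  21  17  46 123  97  80  55
136  73  76  86  17  18  22  21  15  69 118  95  76  |   74  77  95  52  22  17  15  14  70 113  65  48
137  74  76 115  50  12  22  20  18  91 110  76  76  |   76  77 116  90  35  14  11  22 108 108  65  53
138  77  75 109 104  30  15  18  57 117  82  74  72  |   77  74 107 117  73  24  22  67 131  83  73  63
139  91  75  82 114  71  21  23  86 104  77  77  74  |   91  75  82 115  93  67  70 117 105  73  75  74
140 130  79  76  93 103  55  68 104  83  71  78 104  |  130  79  74  88 107  95 121 121  82  75  76 103
141 152 125  77  75  98 105 112  99  78  75  71 134  |  153 124  78  75  98 118 134  93  77  77  73 134
142 160 150 109  70  80 105 119  79  76  78  72 141  |  161 148 111  75  77 112 121  77  75  80  71 142
143 204 155 140  93  73  82  93  75  75  77  70 133  |  204 156 141  91  75  81  95  74  76  74  74 133
144 229 185 150 129  82  73  82  76  76  73  71 105  |  229 185 153 127  77  74  78  77  75  77  70 103
145 234 220 166 151 111  78  76  78  77  77  74  64  |  233 220 166 150 110  79  71  75  73  77  73  67
[-3.79930005  1.45675419  8.30657898] [0.19082287 0.57910592 0.0350301 ] [ 515.90410982 -174.17209548   32.18821222] [-4.58520069e-02 -4.15312099e+01 -2.79546440e+01  1.92131926e-01
```

The rocker is on its stop, with the force rising sharply at reading 32.2 where the true level is 70, so the z offset is 38 mm. I'll press a bit more to be sure, then lift and go over the blue key.

Call:
jog_arm(deltas=[{"rotation": [0,0,0],"linear": [0,0,1],"jaw": 1},{"rotation": [0,0,0],"linear": [0,0,0],"jaw": 1}])

```text
clock: 10.07
eef_pos: [516.0, -174.3, 32.1]
orientation: [[0.994, 0.105, -0.0], [0.105, -0.994, -0.0], [-0.0, 0.0, -1.0]]
contact_force: [-6.6, 2.1, 15.8]
grip_width: -0.1
gripper_force: 7.9
```

Call:
jog_arm(deltas=[{"rotation": [0,0,0],"linear": [0,0,-16],"jaw": 1},{"rotation": [0,0,0],"linear": [0,0,-16],"jaw": 1},{"rotation": [0,0,0],"linear": [3.5,-27,0],"jaw": 1},{"rotation": [0,0,0],"linear": [4,-27,0],"jaw": 1},{"rotation": [0,0,0],"linear": [4,-27,0],"jaw": 1},{"rotation": [0,0,0],"linear": [4,-27,0],"jaw": 1},{"rotation": [0,0,0],"linear": [0,0,0],"jaw": 1},{"rotation": [0,0,0],"linear": [0,0,0],"jaw": 1}])

```text
clock: 11.08
eef_pos: [520.5, -65.7, 63.1]
orientation: [[0.994, 0.105, 0.001], [0.105, -0.994, -0.001], [0.001, 0.001, -1.0]]
contact_force: [-0.2, -0.1, -0.7]
grip_width: 0.2
gripper_force: 0.0
```

```bash
python3 - <<'E'
from h import *
from station import bot
e=bot.state()["eef_pos"]; print(e)
g=lambda i:(255*(i/255.)**.5).astype(np.uint8); out=[]
for n,(x0,y0,x1,y1) in {"scene":(190,95,270,175),"top":(255,170,365,250)}.items():
    im=cams.snapshot(n)[:,:,::-1]; k=400/(x1-x0); c=cv2.resize(g(im[y0:y1,x0:x1]),(400,550),interpolation=cv2.INTER_CUBIC)
    p=P(n)@np.r_[e+[0,0,38],1]; p=p[:2]/p[2]; cv2.circle(c,(int((p[0]+.5-x0)*k),int((p[1]+.5-y0)*550/(y1-y0))),3,(0,0,255),-1); out.append(c)
cv2.imwrite("pics/blue.png",np.hstack(out))
E
```

```text
[520.49343546 -65.72342521  63.05161759]
```

View pics/blue.png

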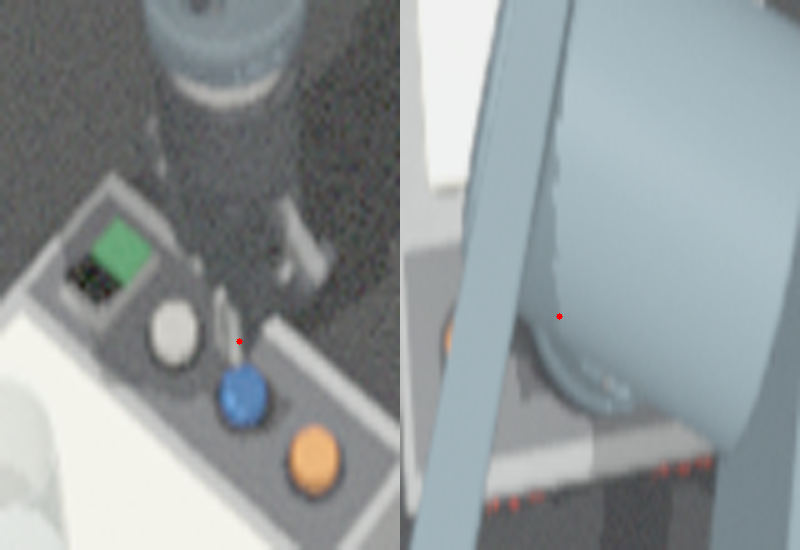

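The picture shows the green half level and on at (122,248), the white key untouched, and the tip over blue at (243,395) where the corrected TCP (red dot) predicts. The blue top should be met at about reading 34, with the stop near 27. Descending.

Call:
jog_arm(deltas=[{"rotation": [0,0,0],"linear": [0,0,12],"jaw": 1},{"rotation": [0,0,0],"linear": [0,0,12],"jaw": 1},{"rotation": [0,0,0],"linear": [0,0,3],"jaw": 1},{"rotation": [0,0,0],"linear": [0,0,2],"jaw": 1},{"rotation": [0,0,0],"linear": [0,0,2],"jaw": 1},{"rotation": [0,0,0],"linear": [0,0,2],"jaw": 1},{"rotation": [0,0,0],"linear": [0,0,1],"jaw": 1},{"rotation": [0,0,0],"linear": [0,0,0],"jaw": 1}])

```text
clock: 12.18
eef_pos: [520.3, -65.2, 28.5]
orientation: [[0.995, 0.105, 0.001], [0.105, -0.995, -0.0], [0.001, 0.0, -1.0]]
contact_force: [0.2, -0.3, -0.2]
grip_width: -0.2
gripper_force: 0.1
```

Call:
jog_arm(deltas=[{"rotation": [0,0,0],"linear": [0,0,1],"jaw": 1},{"rotation": [0,0,0],"linear": [0,0,0],"jaw": 1}])

```text
clock: 12.42
eef_pos: [520.4, -65.2, 27.6]
orientation: [[0.995, 0.105, 0.001], [0.105, -0.995, -0.0], [0.001, 0.0, -1.0]]
contact_force: [0.6, 0.3, 2.1]
grip_width: -0.1
gripper_force: 0.9
```

Call:
jog_arm(deltas=[{"rotation": [0,0,0],"linear": [0,0,1],"jaw": 1},{"rotation": [0,0,0],"linear": [0,0,0],"jaw": 1}])

```text
clock: 12.68
eef_pos: [520.4, -65.3, 27.1]
orientation: [[0.995, 0.105, 0.001], [0.105, -0.995, -0.0], [0.001, 0.0, -1.0]]
contact_force: [-2.9, 1.1, 7.5]
grip_width: -0.0
gripper_force: 3.7
```

The blue key hit its stop at reading 27.1, as predicted (65 mm). I'll press slightly more, lift, and move 54 mm to orange.

Call:
jog_arm(deltas=[{"rotation": [0,0,0],"linear": [0,0,1],"jaw": 1},{"rotation": [0,0,0],"linear": [0,0,0],"jaw": 1}])

```text
clock: 12.92
eef_pos: [520.4, -65.3, 27.0]
orientation: [[0.994, 0.105, 0.0], [0.105, -0.994, -0.0], [0.0, 0.0, -1.0]]
contact_force: [-6.0, 2.8, 14.8]
grip_width: 0.2
gripper_force: 7.6
```

Call:
jog_arm(deltas=[{"rotation": [0,0,0],"linear": [0,0,-16],"jaw": 1},{"rotation": [0,0,0],"linear": [0,0,-16],"jaw": 1},{"rotation": [0,0,0],"linear": [-1,-27,0],"jaw": 1},{"rotation": [0,0,0],"linear": [0,-27,0],"jaw": 1},{"rotation": [0,0,0],"linear": [0,0,0],"jaw": 1},{"rotation": [0,0,0],"linear": [0,0,0],"jaw": 1}])

```text
clock: 13.68
eef_pos: [513.9, -12.1, 58.1]
orientation: [[0.994, 0.105, 0.001], [0.105, -0.994, -0.001], [0.001, 0.001, -1.0]]
contact_force: [0.5, -0.2, 0.3]
grip_width: -0.1
gripper_force: 0.0
```

```bash
python3 - <<'E'
from h import *
from station import bot
print(bot.state()["eef_pos"])
im=cams.snapshot("scene")[:,:,::-1]; o=cv2.imread("scene_raw.png")
for n,r in dict(blue=(228,140,250,162),orange=(242,150,264,172),white=(215,136,235,149),green=(200,118,230,142)).items():
    print(n,[ (c[n][0].round(1),c[n][1]) if n in c else None for c in (cen("scene",o,r),cen("scene",np.ascontiguousarray(im),r))])
E
```

```text
[513.93045272 -12.06412253  58.05758301]
blue [(array([238.2, 151.9]), np.int32(65)), (array([238.2, 152.7]), np.int32(55))]
orange [(array([252.3, 161.3]), np.int32(75)), (array([252.2, 161.6]), np.int32(66))]
white [(array([224.4, 142.3]), np.int32(54)), (array([224.2, 142.6]), np.int32(40))]
green [(array([213.7, 130.6]), np.int32(69)), (array([213.9, 131.1]), np.int32(55))]
```

Call:
jog_arm(deltas=[{"rotation": [0,0,0],"linear": [0,0,10],"jaw": 1},{"rotation": [0,0,0],"linear": [0,0,10],"jaw": 1},{"rotation": [0,0,0],"linear": [0,0,3],"jaw": 1},{"rotation": [0,0,0],"linear": [0,0,2],"jaw": 1},{"rotation": [0,0,0],"linear": [0,0,2],"jaw": 1},{"rotation": [0,0,0],"linear": [0,0,2],"jaw": 1},{"rotation": [0,0,0],"linear": [0,0,1],"jaw": 1},{"rotation": [0,0,0],"linear": [0,0,0],"jaw": 1}])

```text
clock: 14.72
eef_pos: [513.7, -11.6, 27.5]
orientation: [[0.995, 0.105, 0.001], [0.105, -0.995, -0.0], [0.001, 0.0, -1.0]]
contact_force: [0.0, 0.5, -0.1]
grip_width: -0.1
gripper_force: 0.0
```

Call:
jog_arm(deltas=[{"rotation": [0,0,0],"linear": [0,0,1],"jaw": 1},{"rotation": [0,0,0],"linear": [0,0,1],"jaw": 1},{"rotation": [0,0,0],"linear": [0,0,0],"jaw": 1}])

```text
clock: 15.1
eef_pos: [513.9, -11.6, 27.0]
orientation: [[0.994, 0.105, 0.001], [0.105, -0.994, -0.0], [0.001, 0.0, -1.0]]
contact_force: [-6.9, 0.2, 14.1]
grip_width: -0.2
gripper_force: 7.4
```

Orange is on its stop too (27.0, 14 N). I'll lift clear and check the keys and objects.

Call:
jog_arm(deltas=[{"rotation": [0,0,0],"linear": [0,0,-20],"jaw": 1},{"rotation": [0,0,0],"linear": [0,0,-30],"jaw": 1},{"rotation": [0,0,0],"linear": [0,0,-40],"jaw": 1},{"rotation": [0,0,0],"linear": [0,0,-40],"jaw": 1},{"rotation": [0,0,0],"linear": [-35,0,-10],"jaw": 1},{"rotation": [0,0,0],"linear": [-35,0,0],"jaw": 1},{"rotation": [0,0,0],"linear": [-20,0,0],"jaw": 1},{"rotation": [0,0,0],"linear": [0,0,0],"jaw": 1},{"rotation": [0,0,0],"linear": [0,0,0],"jaw": 1}])

```text
clock: 16.23
eef_pos: [424.8, -21.1, 165.8]
orientation: [[0.995, 0.104, 0.001], [0.104, -0.995, -0.0], [0.001, 0.0, -1.0]]
contact_force: [-0.1, -0.3, 0.8]
grip_width: 0.1
gripper_force: 0.0
```

```bash
python3 - <<'E'
from h import *
from station import bot
s=bot.state(); print(s["clock"],s["eef_pos"],s["contact_force"])
im=np.ascontiguousarray(cams.snapshot("scene")[:,:,::-1]); o=cv2.imread("scene_raw.png")
for n,r in dict(blue=(228,140,250,162),orange=(242,150,264,172),white=(215,136,235,149),green=(200,118,230,142)).items():
    print(n,[(c[n][0].round(1),c[n][1]) if n in c else None for c in (cen("scene",o,r),cen("scene",im,r))])
d=np.abs(im.astype(int)-o).max(2)
for n,(x0,y0,x1,y1) in dict(beaker=(170,145,208,190),bottle=(140,108,172,158),cup=(255,175,290,226)).items(): print(n,(d[y0:y1,x0:x1]>35).sum())
E
```

```text
16.225 [424.83568518 -21.14162583 165.80238573] [-0.07460405 -0.30866379  0.7570452 ]
blue [(array([238.2, 151.9]), np.int32(65)), (array([238.1, 152.5]), np.int32(62))]
orange [(array([252.3, 161.3]), np.int32(75)), (array([252.4, 161.9]), np.int32(70))]
white [(array([224.4, 142.3]), np.int32(54)), (array([224.4, 142.3]), np.int32(54))]
green [(array([213.7, 130.6]), np.int32(69)), (array([213.8, 131.2]), np.int32(58))]
beaker 0
bottle 0
cup 0
```

Blue and orange are both down by the same amount. White, beaker, bottle and cup are unchanged, and the robot is clear.

```bash
python3 -c "
from station import bot
print(bot.sign_off())"
```

```text
the job is handed in; nothing more can be done
None
```

The job is handed in: power rocker on, then the blue stir key, then the orange heat key, each pushed to its stop; the white timer key, beaker, bottle and pen cup show no movement in the last picture, and the arm was clear at about 16 s.

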